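Load the turntable with the sockets by size

ROBOT

A 6-joint arm with a two-finger parallel gripper is mounted at the origin on the work surface. World frame = base frame: x ahead of the robot, y to its left, z up, the work surface at z = 0. Lengths are in m, angles in rad, forces in N, time in s.
With the tool pointing down it reaches from about 0.35 to 0.975 m from the base axis. Payload 4.9 kg.
Tool frame: the origin (TCP) lies at the very end of the fingers, on their centre line; the grasp point (between the pads) lies 19 mm behind it (grasp_offset is the distance from the TCP to the grasp point, in m); x points along the fingers, y is the direction in which the jaws open and shut, and the axes are right-handed (so a half turn about x gives the same grasp; the last joint's range is limited). The gripper opens to 85 mm and grips with 20 to 120 N. Pads are 22 mm wide; open, the fingers measure 114 mm over their backs; the gripper's body (76 mm by 85 mm) begins 54 mm behind the grasp point. The pads swing forward as they close: fully open they stand 13 mm farther back than shut.
Start: joints at [-1.22, 0.053, 1.613, -0, 1.476, -0.119], TCP at [0.283, -0.557, 0.231] pointing down, gripper open.
Joint ranges: [-3.01, 3.01], [-1.01, 2.22], [0.06, 2.58], [-1.02, 4.17], [0.09, 2.62], [-3.14, 3.14]. Speed limits (rad/s): [2.57, 2.57, 3.14, 3.14, 3.14, 3.14].

INTERFACE

Orientations are given as a rotation vector (axis times angle).
In Python, from station import get_obs, get_image, camera_model, finish_job, grasp_offset gives the robot as it stands.
- The arm moves only by the shell command python3 -m crank 'ROWS' [OPENING] [FORCE]. ROWS is JSON, a list that holds one entry, the list of rows, each a list of 4 numbers: the shift along the world's x, y, z in m, then the turn about the world's z in degrees. In form: [[[dx, dy, dz, turn], ...]]. A call has 1 to 5 rows; each row is the pose to reach, as a shift and turn from the pose commanded when the call began; what a row does not reach only later rows make up. A row lasts 1/12 s, in which the tool goes at most 41.7 mm and 7.16 degrees, less where a joint would pass 70% of its speed; a pose out of reach is approached as far as the arm can. A call with a gripper value outside its range is refused whole. OPENING is the opening, from 0 (shut) to 1 (fully open), set as the call begins (- or left out, the last holds). The fingers move at their own pace and stop on an object; FORCE is the grip in N (left out, the last holds). Time passes only in rows, so rows that repeat a pose let the fingers close. It gives the time, the measured TCP pose, the force and the opening at its end, in the units of the state.
- get_obs(): the state, without advancing time (a new reading comes with each control period).
- get_image(name): name is "scene" or "top" or "wrist"; returns (picture, depth): 400x640x3 uint8, red, green, blue; 400x640 float32, m along the optical axis (not along the pixel's ray), 0 where there is no reading.
- camera_model(name): a dict with "fx", "fy", "cx", "cy" (pixels), "xyz" and "attitude" of the camera in the world. Camera axes: x right, y down, z forward; pixel columns grow to the right and rows downward; lengths in m; the calibration is good to about 2 mm. A picture is of the moment at which its call begins: read the wrist's pose just before it. camera_model takes no time and is no camera call; for the wrist camera it gives the pose at the moment of the call.
- finish_job(): hands the job in, once; it reports no verdict.
The state is a dict: "t": time; "q": joint angles; "dq": joint speeds; "effort": joint torques, N m; "tool_pos": TCP position; "tool_rot": TCP orientation; "contact_force": force on the tool from outside, world axes, zero at the start; "wrist_torque": the same for the moment, N m; "opening": finger opening in m.
Only numpy, scipy, OpenCV 4.12 (cv2) and the standard library are available. Lean on these libraries where they do the work, as an engineer would, in place of code of your own. Each camera call takes 0.05 s, during which the arm holds its last target.

TASK

Move the four deep sockets from the plywood strip into the four empty cups of the turntable, one to a cup and in order of size: the smallest beside the cup of hex keys, the largest beside the cup of extension bars. Stand each one upright on its cup's floor, open end up, and leave the green glass jar standing where it is.

Things in the scene. Friction and masses are not known exactly. Their poses are not given: they have to be found in the camera images.
- socket_a_mid (a point): centre (half-way up, on the axis) of the smallest of four chrome deep sockets: round steel tube, hexagonal mouth open at the top, 23 mm in diameter over its upper 55 %, 23 mm at its foot, 66 mm tall, about 110 g. z: its axis, up. Starts upright in any one of the strip's holes.
- socket_b_mid (a point): centre (half-way up, on the axis) of the second smallest of four chrome deep sockets: round steel tube, hexagonal mouth open at the top, 31 mm in diameter over its upper 55 %, 29 mm at its foot, 73 mm tall, about 190 g. z: its axis, up. Starts upright in any one of the strip's holes.
- socket_c_mid (a point): centre (half-way up, on the axis) of the second largest of four chrome deep sockets: round steel tube, hexagonal mouth open at the top, 40 mm in diameter over its upper 55 %, 33 mm at its foot, 81 mm tall, about 310 g. z: its axis, up. Starts upright in any one of the strip's holes.
- socket_d_mid (a point): centre (half-way up, on the axis) of the largest of four chrome deep sockets: round steel tube, hexagonal mouth open at the top, 50 mm in diameter over its upper 55 %, 38 mm at its foot, 90 mm tall, about 500 g. z: its axis, up. Starts upright in any one of the strip's holes.
- strip: plywood strip, 84 mm (x) by 284 mm (y), 24 mm high, fixed on the left or right half of the shelf: one row of four equal holes along its y, 68 mm apart, 56 mm wide, 12 mm deep, floors 12 mm above the shelf. The four sockets start in them in any order. Origin: centre of its underside; its y lies within 15 degrees of the world's.
- cup_1: the empty cup next to the cup of hex keys. Like all six pale cups on the white turntable it is round, 68 mm wide inside at the rim, 27 mm deep, wall 3 mm; centres on a circle of 95 mm radius, 60 degrees apart. Origin: centre of the cup's inner floor, 24 mm above the shelf; z up, x away from the turntable's centre.
- cup_2: the second empty cup counted from the cup of hex keys, between cup_1 and cup_3. The turntable (276 mm across, on the other half of the shelf from the strip) starts at any angle, turns about its upright centre if pushed sideways (0.12 N m) and stays where left. Origin: centre of the cup's inner floor, 24 mm above the shelf; z up, x away from the turntable's centre.
- cup_3: the third empty cup counted from the hex keys, between cup_2 and cup_4. The other two cups are full: one holds five thin dark L-shaped hex keys (up to about 70 mm above the cup floor), the other three thick steel extension bars (up to 85 mm). Origin: centre of the cup's inner floor, 24 mm above the shelf; z up, x away from the turntable's centre.
- cup_4: the fourth empty cup, next to the cup with extension bars and straight across the turntable from cup_1. Same size as cup_1. Origin: centre of the cup's inner floor, 24 mm above the shelf; z up, x away from the turntable's centre.
- jar: green glass jar with a steel screw-on lid, 68 mm in diameter, 105 mm tall, 0.42 kg, standing loose near the middle line beyond the strip and the turntable. Origin: centre of its underside; z up.

How it is judged:
By the outcome, as a careful person would: the job done as asked, in the order asked, and still so for the second after the job is handed in, with the robot touching nothing.
It also fails if it takes over 96 s, if anything falls off the work surface, if the arm or the gripper's body presses on something with over 40 N, if the wrist force passes 120 N, or if a joint passes its speed limit or range.

## Working session

There is one attempt and no reset: what is moved stays moved. The work goes in short steps, Python scripts to look and compute and a shell command to move; the robot and the scene stay as the last step left them, time stands still between calls to the robot, and variables do not carry over. Pictures are saved under pics/ and viewed, and the job is handed in when it is done.

```bash
ls; mkdir -p pics; python3 - <<'E'
from station import *
import cv2,numpy as np
print(get_obs())
for n in ["top","scene"]:
    p,d=get_image(n); np.save(f"pics/{n}0_d.npy",d); np.save(f"pics/{n}0.npy",p)
    cv2.imwrite(f"pics/{n}0.png",p[:,:,::-1]); print(n,camera_model(n))
print(grasp_offset)
E
```

```text
pics
{'t': 0.0, 'q': array([-1.21998061e+00,  5.33768979e-02,  1.61435380e+00,  1.54304828e-05,
        1.47597694e+00, -1.19036733e-01]), 'dq': array([-1.68202366e-05, -1.23772174e-03,  6.83219909e-04,  7.15467236e-04,
        6.07751100e-04,  3.27549433e-04]), 'effort': array([ 2.41162852e-03, -3.93680227e+01, -3.70175314e+01,  1.39401923e-04,
        6.96379910e-03, -1.50397817e-06]), 'tool_pos': array([ 0.28273324, -0.55667295,  0.23001487]), 'tool_rot': array([ 1.96031139,  0.47136519, -1.96077364]), 'contact_force': array([0.43333045, 0.06415913, 0.25545512]), 'wrist_torque': array([-0.00333936,  0.02577829,  0.01429285]), 'opening': 0.08532691192683457}
top {'fx': 429.0155093066066, 'fy': 429.0155093066066, 'cx': 315.6166971688705, 'cy': 204.0848996046847, 'xyz': array([0.40869091, 0.00159073, 1.02210144]), 'attitude': array([-2.12375149,  2.14452849, -0.14297428])}
scene {'fx': 489.0037150071666, 'fy': 489.0037150071666, 'cx': 318.685856142995, 'cy': 199.29753974468673, 'xyz': array([ 1.03851421, -0.17269303,  0.94641861]), 'attitude': array([-2.24655913, -1.48220214,  0.3876694 ])}
0.0187
```

View pics/top0.png

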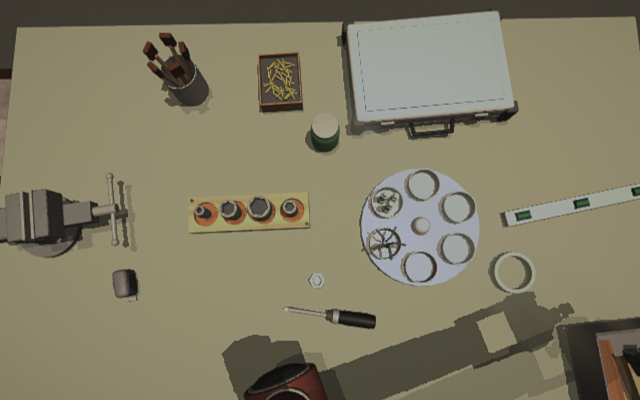

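View pics/scene0.png

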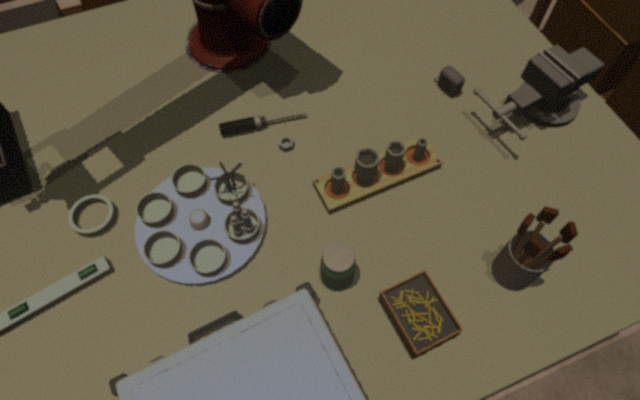

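```bash
cat > h.py <<'E'
from station import *
import cv2,numpy as np
from scipy.spatial.transform import Rotation as R
def cloud(d,m):
    v,u=np.mgrid[0:d.shape[0],0:d.shape[1]]
    P=np.stack([(u-m['cx'])/m['fx']*d,(v-m['cy'])/m['fy']*d,d],-1)
    return P@R.from_rotvec(m['attitude']).as_matrix().T+m['xyz']
def proj(p,m):
    c=(np.asarray(p)-m['xyz'])@R.from_rotvec(m['attitude']).as_matrix()
    return c[...,0]/c[...,2]*m['fx']+m['cx'],c[...,1]/c[...,2]*m['fy']+m['cy']
E
python3 - <<'E'
from h import *
m=camera_model("top"); d=np.load("pics/top0_d.npy");p=np.load("pics/top0.npy")
W=cloud(d,m)
def crop(n,x0,x1,y0,y1,s):
    c=p[y0:y1,x0:x1,::-1]; cv2.imwrite(n,cv2.resize(np.clip(c.astype(float)*1.4,0,255).astype(np.uint8),None,fx=s,fy=s,interpolation=cv2.INTER_CUBIC))
crop("pics/c1.png",180,320,180,250,5); crop("pics/c2.png",350,490,160,295,4)
for n,(u,v) in dict(table=(330,250),table2=(150,330),stripA=(195,228),tt=(420,200),tt2=(420,250),lid=(325,122)).items(): print(n,W[v,u])
sub=W[175:240,185:315].reshape(-1,3); 
s=sub[sub[:,2]>0.05]
for lo in (0.03,0.05,0.07,0.08,0.09,0.1):
    msk=((W[...,2]>lo)&(W[...,2]<.2)).astype(np.uint8); msk[:175]=0;msk[240:]=0;msk[:,:185]=0;msk[:,315:]=0
    n,l,st,ce=cv2.connectedComponentsWithStats(msk)
    for i in range(1,n):
        if st[i,4]>8:
            q=W[l==i]; print(lo,st[i],q.mean(0).round(4),q.min(0).round(4),q.max(0).round(4))
E
```

```text
table [ 0.4548635  -0.01382366 -0.00455157]
table2 [ 0.27320076  0.40762082 -0.00231292]
stripA [0.50797375 0.30289018 0.02280756]
tt [ 0.56749302 -0.22472611  0.02976974]
tt2 [ 0.45185839 -0.2217182   0.01986143]
lid [ 0.73458162 -0.00486056  0.10267472]
0.03 [247 196  26  25 481] [0.545  0.1421 0.0864] [0.5213 0.118  0.0511] [0.5693 0.1677 0.1047]
0.03 [219 200  22  20 327] [0.5429 0.2108 0.0783] [0.524  0.1922 0.0308] [0.5627 0.231  0.0958]
0.03 [283 200  14  17 180] [0.5457 0.0765 0.0719] [0.5317 0.0616 0.0301] [0.5624 0.0904 0.0882]
0.03 [194 206  16  13 140] [0.541  0.2773 0.0637] [0.5304 0.2683 0.03  ] [0.5523 0.2913 0.0804]
0.05 [247 196  26  25 481] [0.545  0.1421 0.0864] [0.5213 0.118  0.0511] [0.5693 0.1677 0.1047]
0.05 [219 200  21  20 321] [0.5432 0.211  0.079 ] [0.524  0.1922 0.0507] [0.5627 0.231  0.0958]
0.05 [283 200  14  16 174] [0.546  0.0766 0.0731] [0.5317 0.0616 0.0508] [0.5624 0.0904 0.0882]
0.05 [194 206  13  11 113] [0.5415 0.2786 0.0695] [0.531  0.2683 0.0516] [0.5521 0.2913 0.0804]
0.07 [247 196  25  24 450] [0.5458 0.143  0.0882] [0.5213 0.118  0.0701] [0.
[... 277 characters left out ...]
0.0703] [0.5521 0.2913 0.0804]
0.08 [247 196  24  23 327] [0.546  0.143  0.0921] [0.5214 0.118  0.08  ] [0.5693 0.1677 0.1047]
0.08 [219 200  19  18 144] [0.5436 0.2113 0.0904] [0.5244 0.1927 0.0801] [0.5627 0.231  0.0958]
0.08 [283 200  14  14  78] [0.5466 0.0773 0.0835] [0.5326 0.0616 0.0803] [0.5624 0.0904 0.0882]
0.09 [247 196  24  23 190] [0.5455 0.1429 0.0992] [0.5214 0.118  0.0903] [0.5693 0.1677 0.1047]
0.09 [219 200  18  18  93] [0.5432 0.2122 0.0922] [0.5244 0.193  0.09  ] [0.5625 0.231  0.0958]
0.1 [247 197   8  12  24] [0.5552 0.1614 0.1016] [0.5424 0.1517 0.1001] [0.5662 0.1671 0.1047]
0.1 [248 196  22  22  75] [0.5423 0.1365 0.1015] [0.5225 0.119  0.1   ] [0.569  0.1647 0.1042]
```

```bash
python3 - <<'E'
from h import *
m=camera_model("top"); d=np.load("pics/top0_d.npy");W=cloud(d,m)
# turntable cups rims
msk=((W[...,2]>0.045)&(W[...,2]<.06)).astype(np.uint8)
msk[:160]=0;msk[300:]=0;msk[:,:350]=0;msk[:,490:]=0
n,l,st,ce=cv2.connectedComponentsWithStats(msk)
for i in range(1,n):
    if st[i,4]>15:
        q=W[l==i]; c,r=cv2.minEnclosingCircle(q[:,:2].astype(np.float32)); print(st[i],np.round(c,4),round(r,4),q[:,2].mean())
E
```

```text
[408 169  33  31 158] [ 0.6024 -0.2315] 0.0374 0.04935495307329175
[372 186  32  32 149] [ 0.5615 -0.1454] 0.0369 0.049550062007397824
[443 191  33  32 169] [ 0.5486 -0.3093] 0.0371 0.049166763773464545
[416 218  13  14 122] [ 0.5078 -0.2229] 0.0156 0.04742959156927993
[377 227  17   4  27] [ 0.4986 -0.1381] 0.0181 0.04967140482189301
[369 231  21  29  63] [ 0.4627 -0.1302] 0.035 0.04991506613426328
[395 231   7  13  25] [ 0.4801 -0.1666] 0.015 0.048961397946245294
[442 232  34  33 167] [ 0.4539 -0.3016] 0.0373 0.049733438454673366
[392 246  10  13  25] [ 0.4467 -0.1625] 0.0173 0.05013729684268882
[405 251  33  33 169] [ 0.4131 -0.2161] 0.0373 0.04975124041324225
```

View pics/c1.png

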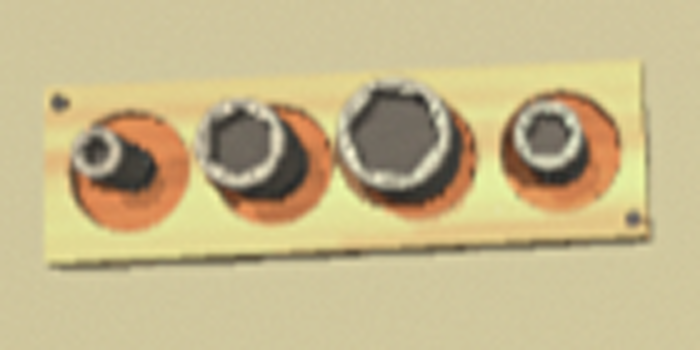

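View pics/c2.png

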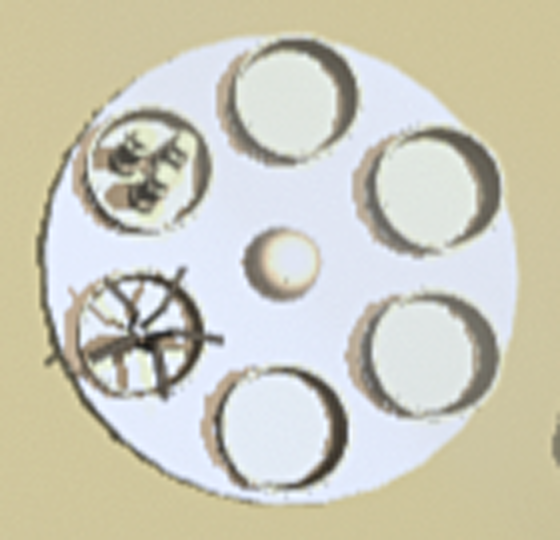

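```bash
python3 - <<'E'
from h import *
o=get_obs(); M=R.from_rotvec(o['tool_rot']).as_matrix(); print(M.round(3)); y=M[:,1]; print(np.degrees(np.arctan2(y[1],y[0])))
print(camera_model("wrist"))
E
python3 -m crank '[[[0.02,0.04,0,-7],[0.04,0.08,0,-14],[0.05,0.12,0,-21],[0.07,0.155,0,-27],[0.09,0.19,0,-27]]]' 1 50
```

```text
[[-0.001  0.453 -0.892]
 [ 0.002 -0.892 -0.453]
 [-1.    -0.002 -0.   ]]
-63.079277491446014
{'fx': 313.3082128503682, 'fy': 313.3082128503682, 'cx': 319.99002135616234, 'cy': 192.54354486259072, 'xyz': array([ 0.34649102, -0.52374667,  0.3731844 ]), 'attitude': array([ 2.46187677, -1.51100851, -0.222122  ])}
t: 0.52
tool_pos: [0.3715, -0.3676, 0.2307]
tool_rot: [-2.217, 0.006, 2.219]
contact_force: [0.5, -0.9, -0.0]
opening: 0.0854
```

```bash
python3 -m crank '[[[0.02,0.04,0,7],[0.04,0.07,0,14],[0.06,0.11,0,21],[0.08,0.14,0,28],[0.10,0.18,0,35]]]' 
python3 -m crank '[[[0.01,0.04,0,7],[0.03,0.08,0,14],[0.04,0.11,0,21],[0.05,0.14,0,28],[0.06,0.18,0,35]]]' 
python3 -m crank '[[[0.005,0.04,0,7],[0.01,0.08,0,14],[0.01,0.11,0,20],[0.01,0.13,0,20],[0.01,0.13,0,20]]]'
```

```text
t: 0.93
tool_pos: [0.4708, -0.1906, 0.231]
tool_rot: [1.87, 0.594, -1.87]
contact_force: [0.7, 0.2, 0.2]
opening: 0.0855
t: 1.35
tool_pos: [0.5303, -0.0113, 0.2308]
tool_rot: [1.458, 1.025, -1.459]
contact_force: [-0.1, -1.1, 0.3]
opening: 0.0857
t: 1.77
tool_pos: [0.5395, 0.1211, 0.2306]
tool_rot: [1.207, 1.213, -1.207]
contact_force: [0.2, -0.0, -0.5]
opening: 0.0854
```

```bash
python3 - <<'E'
from h import *
m=camera_model("wrist"); p,d=get_image("wrist"); cv2.imwrite("pics/w1.png",p[:,:,::-1]); W=cloud(d,m)
o=get_obs(); print(o['tool_pos'],o['q'].round(2))
for lo,hi in ((0.07,0.085),(0.085,0.09),(0.09,0.098),(.098,.108)):
    msk=((W[...,2]>lo)&(W[...,2]<hi)&(W[...,0]>.45)&(W[...,0]<.62)&(W[...,1]>0)&(W[...,1]<.4)).astype(np.uint8)
    n,l,st,ce=cv2.connectedComponentsWithStats(msk)
    for i in range(1,n):
        if st[i,4]>60:
            q=W[l==i]; c,r=cv2.minEnclosingCircle(q[:,:2].astype(np.float32)); print(lo,st[i],np.round(c,4),round(r,4))
E
```

```text
[0.53971299 0.11920169 0.23064874] [ 0.08 -0.12  1.78 -0.    1.48  0.08]
0.07 [315   0  23   9 140] [0.5431 0.2749] 0.0095
0.07 [310  59  37  35 968] [0.5448 0.2134] 0.0161
0.07 [ 309  136   42   42 1303] [0.5472 0.1438] 0.0205
0.07 [314 203  32  33 445] [0.5481 0.0781] 0.0157
0.09 [305  51  47  50 807] [0.5448 0.2135] 0.0199
0.09 [308 149  45  33 123] [0.5472 0.1436] 0.0211
0.098 [302 130  57  57 967] [0.547 0.144] 0.0251
```

View pics/w1.png

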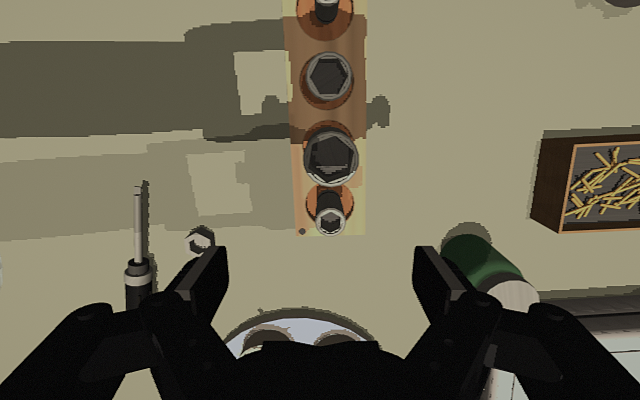

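```bash
python3 -m crank '[[[0.007,0.025,-0.03,0],[0.007,0.025,-0.07,0],[0.007,0.025,-0.11,0],[0.007,0.025,-0.145,0],[0.007,0.025,-0.16,0]]]' 
python3 -m crank '[[[0,0,0,0],[0,0,0,0]]]'
```

```text
t: 2.23
tool_pos: [0.5432, 0.1408, 0.065]
tool_rot: [1.206, 1.213, -1.219]
contact_force: [-1.0, -0.8, 0.6]
opening: 0.0854
t: 2.4
tool_pos: [0.5466, 0.1414, 0.0704]
tool_rot: [1.21, 1.209, -1.213]
contact_force: [0.0, 0.7, 0.2]
opening: 0.0854
```

```bash
python3 -m crank '[[[0,0.002,0,0],[0,0.002,0,0],[0,0.002,0,0],[0,0.002,0,0],[0,0.002,0,0]]]' 0 60
python3 -m crank '[[[0,0,0,0],[0,0,0,0],[0,0,0,0]]]'
```

```text
t: 2.82
tool_pos: [0.5489, 0.1448, 0.074]
tool_rot: [1.212, 1.206, -1.207]
contact_force: [-0.7, -0.1, 6.2]
opening: 0.0483
t: 3.07
tool_pos: [0.5489, 0.1448, 0.074]
tool_rot: [1.212, 1.206, -1.207]
contact_force: [-0.3, -0.6, 6.2]
opening: 0.0482
```

```bash
python3 -m crank '[[[0,0,0.02,0],[0,0,0.05,0],[0,0,0.09,0],[0,0,0.13,0],[0,0,0.14,0]]]' 
python3 -m crank '[[[0,-0.03,0,0],[0,-0.03,0,0]]]'
```

```text
t: 3.48
tool_pos: [0.5503, 0.1452, 0.219]
tool_rot: [1.217, 1.201, -1.201]
contact_force: [2.3, 0.1, -2.1]
opening: 0.0482
t: 3.65
tool_pos: [0.5475, 0.1117, 0.2117]
tool_rot: [1.21, 1.204, -1.212]
contact_force: [0.3, 0.5, -5.3]
opening: 0.0485
```

```bash
python3 -m crank '[[[0.005,-0.03,0,0],[0.01,-0.065,0,0],[0.015,-0.10,0,0],[0.02,-0.135,0,0],[0.025,-0.17,0,0]]]' 
python3 -m crank '[[[0.005,-0.035,0,0],[0.01,-0.07,0,0],[0.015,-0.10,0,0],[0.02,-0.13,0,0],[0.025,-0.15,0,0]]]'
python3 -m crank '[[[0,-0.01,0,0],[0,-0.02,0,0],[0,-0.02,0,0],[0,-0.02,0,0]]]'
python3 - <<'E'
from h import *
o=get_obs(); print(o['tool_pos'],o['q'].round(2))
m=camera_model("wrist"); p,d=get_image("wrist"); cv2.imwrite("pics/w2.png",p[:,:,::-1])
m=camera_model("scene"); p,d=get_image("scene"); cv2.imwrite("pics/s2.png",p[:,:,::-1])
E
```

```text
t: 4.07
tool_pos: [0.5711, -0.0566, 0.2089]
tool_rot: [1.209, 1.211, -1.212]
contact_force: [1.4, 0.4, -4.2]
opening: 0.048
t: 4.48
tool_pos: [0.596, -0.2078, 0.2085]
tool_rot: [1.211, 1.21, -1.214]
contact_force: [-0.0, 0.5, -4.8]
opening: 0.0483
t: 4.82
tool_pos: [0.5968, -0.2246, 0.2103]
tool_rot: [1.211, 1.211, -1.211]
contact_force: [0.3, 1.5, -4.1]
opening: 0.0486
[ 0.5967551  -0.22458448  0.21032311] [-0.48  0.1   1.6   0.    1.45 -0.48]
```

View pics/w2.png

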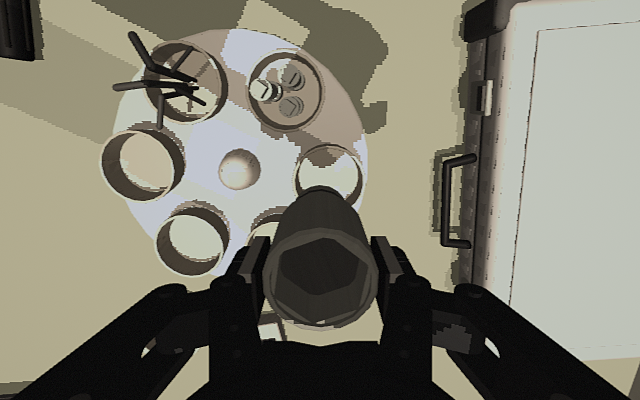

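View pics/s2.png

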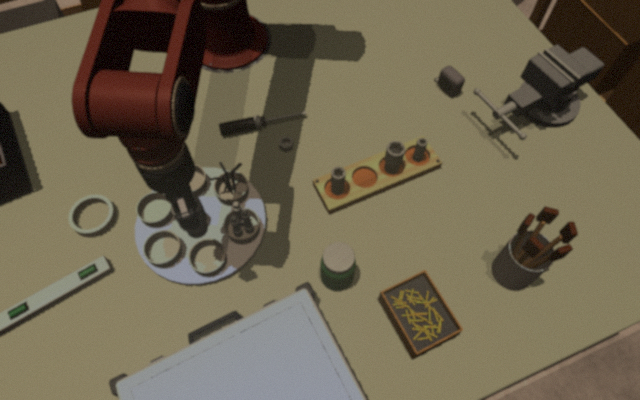

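```bash
python3 -m crank '[[[0.003,-0.004,-0.02,0],[0.006,-0.007,-0.05,0],[0.006,-0.007,-0.08,0],[0.006,-0.007,-0.105,0],[0.006,-0.007,-0.115,0]]]' 
python3 -m crank '[[[0,0,0,0],[0,0,-0.004,0],[0,0,-0.008,0],[0,0,-0.008,0]]]'
```

```text
t: 5.33
tool_pos: [0.6006, -0.2297, 0.0914]
tool_rot: [1.209, 1.217, -1.212]
contact_force: [-1.1, 0.9, -6.1]
opening: 0.0482
t: 5.67
tool_pos: [0.6043, -0.2326, 0.09]
tool_rot: [1.21, 1.206, -1.209]
contact_force: [0.8, 0.3, -4.9]
opening: 0.048
```

```bash
python3 -m crank '[[[0,0,-0.003,0],[0,0,-0.003,0],[0,0,-0.003,0]]]'
python3 -m crank '[[[0,0,-0.002,0],[0,0,-0.002,0],[0,0,-0.002,0]]]'
```

```text
t: 5.92
tool_pos: [0.6037, -0.2326, 0.0861]
tool_rot: [1.21, 1.207, -1.21]
contact_force: [-0.3, -0.1, -3.2]
opening: 0.0482
t: 6.17
tool_pos: [0.6038, -0.2329, 0.086]
tool_rot: [1.21, 1.207, -1.21]
contact_force: [-3.5, 1.4, 5.2]
opening: 0.0485
```

```bash
python3 -m crank '[[[0,0,0,0],[0,0,0,0],[0,0,0,0],[0,0,0,0],[0,0,0,0]]]' 0.9 60
python3 -m crank '[[[0,0,0.02,0],[0,0,0.05,0],[0,0,0.09,0],[0,0,0.12,0],[0,0,0.14,0]]]'
python3 - <<'E'
from h import *
m=camera_model("wrist"); p,d=get_image("wrist"); cv2.imwrite("pics/w3.png",p[:,:,::-1])
p,d=get_image("scene"); cv2.imwrite("pics/s3.png",cv2.resize(p[100:320,80:360,::-1],None,fx=2.5,fy=2.5))
E
```

```text
t: 6.58
tool_pos: [0.6034, -0.2324, 0.0834]
tool_rot: [1.21, 1.208, -1.21]
contact_force: [-0.7, 0.3, -0.1]
opening: 0.0769
t: 7.0
tool_pos: [0.6046, -0.233, 0.228]
tool_rot: [1.211, 1.203, -1.208]
contact_force: [1.0, -0.1, 0.6]
opening: 0.0768
```

View pics/w3.png

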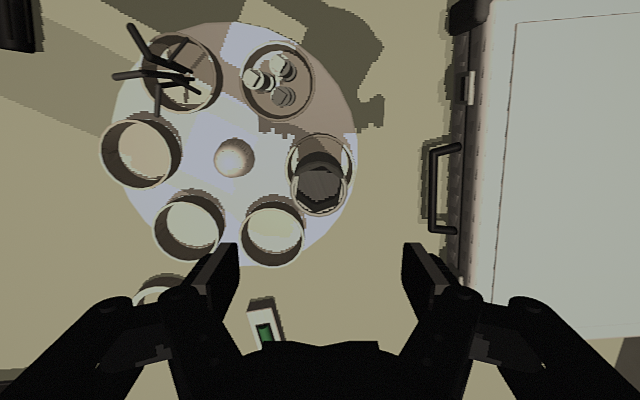

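View pics/s3.png

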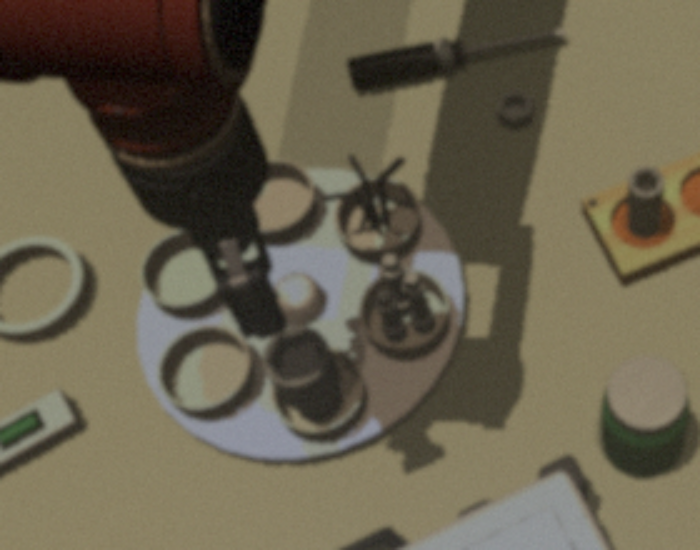

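```bash
python3 -m crank '[[[-0.004,0.03,0,0],[-0.009,0.07,0,0],[-0.014,0.11,0,0],[-0.019,0.15,0,0],[-0.024,0.19,0,0]]]' 1
python3 -m crank '[[[-0.005,0.04,0,0],[-0.01,0.08,0,0],[-0.015,0.12,0,0],[-0.02,0.16,0,0],[-0.025,0.20,0,0]]]'
python3 -m crank '[[[-0.005,0.03,0,0],[-0.01,0.05,0,0],[-0.01,0.056,0,0],[-0.01,0.056,0,0]]]'
```

```text
t: 7.52
tool_pos: [0.5779, -0.0406, 0.2212]
tool_rot: [1.21, 1.211, -1.212]
contact_force: [0.6, 0.2, -0.5]
opening: 0.0855
t: 7.93
tool_pos: [0.5529, 0.1594, 0.2214]
tool_rot: [1.209, 1.21, -1.212]
contact_force: [0.7, 0.5, -0.7]
opening: 0.0855
t: 8.27
tool_pos: [0.5433, 0.2148, 0.2216]
tool_rot: [1.207, 1.211, -1.21]
contact_force: [-0.1, 0.4, 0.2]
opening: 0.0854
```

Go to z ≈ 0.062 directly (error ~1–2 mm).

```bash
python3 -m crank '[[[0.001,-0.001,-0.03,0],[0.001,-0.001,-0.07,0],[0.001,-0.001,-0.11,0],[0.001,-0.001,-0.145,0],[0.001,-0.001,-0.16,0]]]' 
python3 -m crank '[[[0,0,0,0],[0,0,0,0]]]'
python3 -m crank '[[[0,0,0,0],[0,0,0,0],[0,0,0,0],[0,0,0,0],[0,0,0,0]]]' 0 60
python3 -m crank '[[[0,0,0,0],[0,0,0,0]]]'
```

```text
t: 8.68
tool_pos: [0.5414, 0.2099, 0.0564]
tool_rot: [1.205, 1.212, -1.22]
contact_force: [-0.1, -1.5, -0.6]
opening: 0.0856
t: 8.85
tool_pos: [0.5447, 0.2111, 0.0619]
tool_rot: [1.209, 1.209, -1.214]
contact_force: [0.5, -0.1, 1.2]
opening: 0.0855
t: 9.27
tool_pos: [0.5466, 0.213, 0.0655]
tool_rot: [1.212, 1.207, -1.207]
contact_force: [-1.5, -0.5, 5.6]
opening: 0.0385
t: 9.43
tool_pos: [0.5466, 0.213, 0.0655]
tool_rot: [1.212, 1.207, -1.207]
contact_force: [-0.5, -0.4, 7.0]
opening: 0.0382
```

```bash
python3 -m crank '[[[0,0,0.02,0],[0,0,0.05,0],[0,0,0.09,0],[0,0,0.13,0],[0,0,0.145,0]]]' 
python3 -m crank '[[[0,-0.02,0,0],[0,-0.055,0,0],[0,-0.09,0,0],[0,-0.125,0,0],[0,-0.16,0,0]]]'
python3 -m crank '[[[0,-0.035,0,0],[0,-0.07,0,0],[0,-0.105,0,0],[0,-0.14,0,0],[0,-0.175,0,0]]]'
python3 -m crank '[[[0,-0.035,0,0],[0,-0.07,0,0],[0,-0.105,0,0],[0,-0.14,0,0],[0,-0.16,0,0]]]'
python3 -m crank '[[[0.001,-0.01,0,0],[0.001,-0.02,0,0],[0.001,-0.025,0,0],[0.001,-0.025,0,0]]]'
```

```text
t: 9.85
tool_pos: [0.5474, 0.2134, 0.2148]
tool_rot: [1.216, 1.204, -1.203]
contact_force: [1.0, 0.9, -1.6]
opening: 0.0383
t: 10.27
tool_pos: [0.5443, 0.0515, 0.2075]
tool_rot: [1.209, 1.21, -1.21]
contact_force: [0.7, 0.3, -2.8]
opening: 0.0382
t: 10.68
tool_pos: [0.5444, -0.1237, 0.2075]
tool_rot: [1.21, 1.21, -1.211]
contact_force: [1.0, -0.5, -3.1]
opening: 0.0384
t: 11.1
tool_pos: [0.5442, -0.2854, 0.2073]
tool_rot: [1.211, 1.208, -1.213]
contact_force: [0.3, 0.4, -3.0]
opening: 0.0382
t: 11.43
tool_pos: [0.5462, -0.3072, 0.2079]
tool_rot: [1.21, 1.209, -1.21]
contact_force: [0.6, -0.5, -3.3]
opening: 0.0385
```

```bash
python3 -m crank '[[[0.002,-0.002,-0.02,0],[0.002,-0.002,-0.05,0],[0.002,-0.002,-0.08,0],[0.002,-0.002,-0.105,0],[0.002,-0.002,-0.12,0]]]' 
python3 -m crank '[[[0,0,0,0],[0,0,-0.004,0],[0,0,-0.008,0],[0,0,-0.008,0]]]'
```

```text
t: 11.85
tool_pos: [0.5468, -0.3066, 0.0846]
tool_rot: [1.21, 1.215, -1.21]
contact_force: [-0.8, -0.3, -3.0]
opening: 0.038
t: 12.18
tool_pos: [0.5492, -0.3097, 0.0818]
tool_rot: [1.21, 1.206, -1.209]
contact_force: [-0.7, -0.4, -3.2]
opening: 0.0383
```

```bash
python3 -m crank '[[[0,0,-0.003,0],[0,0,-0.003,0],[0,0,-0.003,0]]]'
python3 -m crank '[[[0,0,-0.002,0],[0,0,-0.002,0],[0,0,-0.002,0]]]'
```

```text
t: 12.43
tool_pos: [0.5485, -0.3096, 0.078]
tool_rot: [1.21, 1.207, -1.21]
contact_force: [-0.4, 0.5, -3.3]
opening: 0.0385
t: 12.68
tool_pos: [0.5492, -0.3099, 0.0775]
tool_rot: [1.21, 1.206, -1.209]
contact_force: [-2.1, 0.8, 5.7]
opening: 0.0384
```

```bash
python3 -m crank '[[[0,0,0,0],[0,0,0,0],[0,0,0,0],[0,0,0,0],[0,0,0,0]]]' 0.8 60
python3 -m crank '[[[0,0,0.02,0],[0,0,0.05,0],[0,0,0.09,0],[0,0,0.12,0],[0,0,0.14,0]]]'
python3 - <<'E'
from h import *
m=camera_model("wrist"); p,d=get_image("wrist"); cv2.imwrite("pics/w4.png",p[:,:,::-1])
p,d=get_image("scene"); cv2.imwrite("pics/s4.png",cv2.resize(p[100:320,80:360,::-1],None,fx=2.5,fy=2.5))
E
```

```text
t: 13.1
tool_pos: [0.5482, -0.3093, 0.0751]
tool_rot: [1.21, 1.209, -1.21]
contact_force: [0.3, -0.1, -0.3]
opening: 0.0683
t: 13.52
tool_pos: [0.5494, -0.3102, 0.2198]
tool_rot: [1.21, 1.203, -1.209]
contact_force: [0.8, -0.7, 1.4]
opening: 0.0681
```

View pics/s4.png

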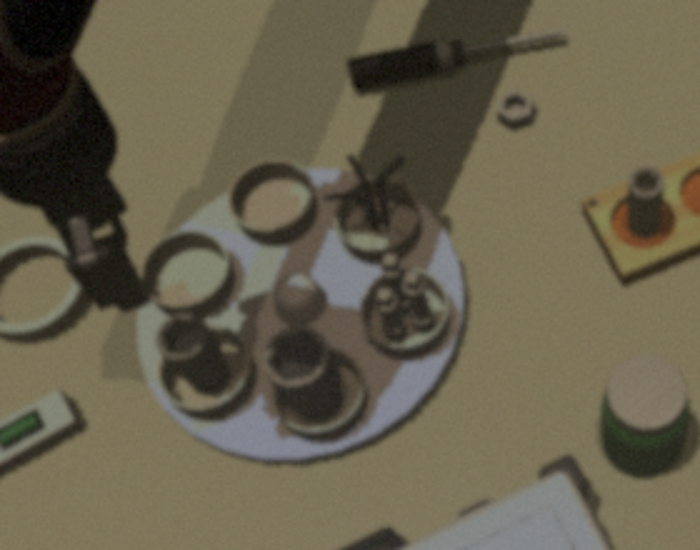

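View pics/w4.png

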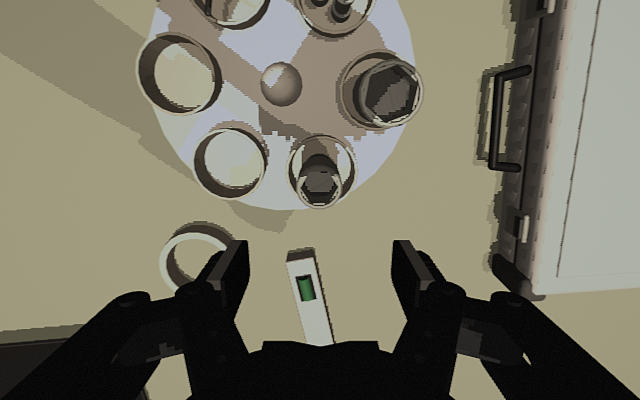

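```bash
python3 -m crank '[[[0,0.03,0,0],[0,0.07,0,0],[0,0.11,0,0],[0,0.15,0,0],[0,0.19,0,0]]]' 1
python3 -m crank '[[[0,0.04,0,0],[0,0.08,0,0],[0,0.12,0,0],[0,0.155,0,0],[0,0.18,0,0]]]'
python3 -m crank '[[[0,0.01,0,0],[0,0.017,0,0],[0,0.017,0,0],[0,0.017,0,0]]]'
```

```text
t: 14.03
tool_pos: [0.5471, -0.1175, 0.2132]
tool_rot: [1.21, 1.211, -1.212]
contact_force: [0.6, 0.3, 0.3]
opening: 0.0856
t: 14.45
tool_pos: [0.5469, 0.0636, 0.2133]
tool_rot: [1.208, 1.212, -1.21]
contact_force: [-0.1, -0.6, -0.8]
opening: 0.0855
t: 14.78
tool_pos: [0.5481, 0.0769, 0.2146]
tool_rot: [1.21, 1.209, -1.212]
contact_force: [-0.7, 0.0, 0.8]
opening: 0.0855
```

```bash
python3 -m crank '[[[0,0.001,-0.03,0],[0,0.001,-0.07,0],[0,0.001,-0.11,0],[0,0.001,-0.145,0],[0,0.001,-0.16,0]]]' 
python3 -m crank '[[[0,0,0,0],[0,0,0,0]]]'
python3 -m crank '[[[0,0,0,0],[0,0,0,0],[0,0,0,0],[0,0,0,0],[0,0,0,0]]]' 0 60
python3 -m crank '[[[0,0,0,0],[0,0,0,0],[0,0,0,0]]]'
```

```text
t: 15.2
tool_pos: [0.5444, 0.0768, 0.0493]
tool_rot: [1.207, 1.214, -1.219]
contact_force: [-0.7, 0.1, 0.7]
opening: 0.0852
t: 15.37
tool_pos: [0.5478, 0.0773, 0.0545]
tool_rot: [1.21, 1.209, -1.213]
contact_force: [0.2, 0.2, -0.3]
opening: 0.0852
t: 15.78
tool_pos: [0.5494, 0.0787, 0.0569]
tool_rot: [1.211, 1.206, -1.208]
contact_force: [-0.8, -0.7, 0.5]
opening: 0.0293
t: 16.03
tool_pos: [0.5494, 0.0787, 0.0569]
tool_rot: [1.211, 1.207, -1.208]
contact_force: [0.2, -0.1, 5.9]
opening: 0.0294
```

```bash
python3 -m crank '[[[0,0,0.02,0],[0,0,0.05,0],[0,0,0.09,0],[0,0,0.13,0],[0,0,0.155,0]]]' 
python3 -m crank '[[[-0.004,-0.02,0,0],[-0.012,-0.05,0,0],[-0.021,-0.085,0,0],[-0.030,-0.12,0,0],[-0.039,-0.155,0,0]]]'
python3 -m crank '[[[-0.009,-0.035,0,0],[-0.018,-0.07,0,0],[-0.027,-0.105,0,0],[-0.036,-0.14,0,0],[-0.045,-0.175,0,0]]]'
python3 -m crank '[[[-0.009,-0.035,0,0],[-0.010,-0.049,0,0],[-0.010,-0.049,0,0],[-0.010,-0.049,0,0]]]'
```

```text
t: 16.45
tool_pos: [0.5491, 0.0788, 0.2142]
tool_rot: [1.212, 1.206, -1.207]
contact_force: [0.0, -0.6, -0.4]
opening: 0.0291
t: 16.87
tool_pos: [0.508, -0.0772, 0.2094]
tool_rot: [1.209, 1.21, -1.21]
contact_force: [1.5, -0.9, -1.5]
opening: 0.0295
t: 17.28
tool_pos: [0.463, -0.2525, 0.2094]
tool_rot: [1.21, 1.21, -1.211]
contact_force: [1.1, -0.4, -1.7]
opening: 0.0293
t: 17.62
tool_pos: [0.4539, -0.3001, 0.2094]
tool_rot: [1.212, 1.21, -1.211]
contact_force: [0.2, 0.5, -2.1]
opening: 0.0292
```

```bash
python3 -m crank '[[[0,-0.001,-0.02,0],[0,-0.001,-0.05,0],[0,-0.001,-0.08,0],[0,-0.001,-0.11,0],[0,-0.001,-0.13,0]]]' 
python3 -m crank '[[[0,0,0,0],[0,0,-0.004,0],[0,0,-0.008,0],[0,0,-0.008,0]]]'
```

```text
t: 18.03
tool_pos: [0.4533, -0.298, 0.0768]
tool_rot: [1.21, 1.215, -1.209]
contact_force: [-0.9, 1.2, -2.7]
opening: 0.0296
t: 18.37
tool_pos: [0.4552, -0.3014, 0.0735]
tool_rot: [1.209, 1.207, -1.209]
contact_force: [0.0, 0.2, -1.6]
opening: 0.0298
```

```bash
python3 -m crank '[[[0,0,-0.003,0],[0,0,-0.003,0],[0,0,-0.003,0]]]'
python3 -m crank '[[[0,0,-0.002,0],[0,0,-0.002,0],[0,0,-0.002,0]]]'
```

```text
t: 18.62
tool_pos: [0.4546, -0.3017, 0.0701]
tool_rot: [1.21, 1.207, -1.21]
contact_force: [0.2, -0.2, -1.2]
opening: 0.0297
t: 18.87
tool_pos: [0.4552, -0.3022, 0.0689]
tool_rot: [1.21, 1.206, -1.21]
contact_force: [-0.4, 0.6, 5.1]
opening: 0.0295
```

```bash
python3 -m crank '[[[0,0,0,0],[0,0,0,0],[0,0,0,0],[0,0,0,0],[0,0,0,0]]]' 0.65 60
python3 -m crank '[[[0,0,0.02,0],[0,0,0.05,0],[0,0,0.09,0],[0,0,0.12,0],[0,0,0.145,0]]]'
python3 - <<'E'
from h import *
m=camera_model("wrist"); p,d=get_image("wrist"); cv2.imwrite("pics/w5.png",p[:,:,::-1])
E
```

```text
t: 19.28
tool_pos: [0.454, -0.3012, 0.067]
tool_rot: [1.21, 1.209, -1.21]
contact_force: [-0.1, 0.0, 0.8]
opening: 0.0557
t: 19.7
tool_pos: [0.4548, -0.3018, 0.2153]
tool_rot: [1.21, 1.205, -1.21]
contact_force: [1.5, -0.4, 0.2]
opening: 0.0555
```

View pics/w5.png

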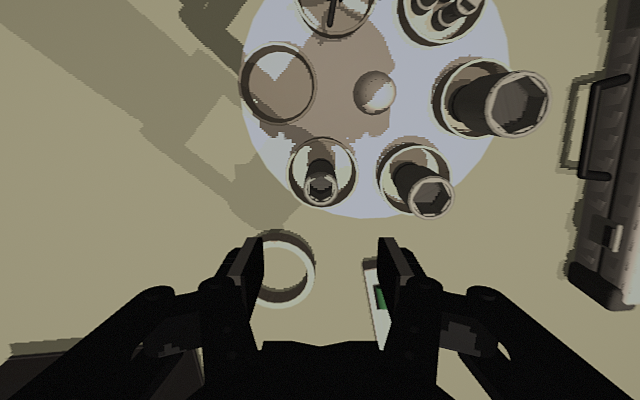

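```bash
python3 -m crank '[[[0.006,0.03,0,0],[0.012,0.07,0,0],[0.018,0.11,0,0],[0.024,0.15,0,0],[0.03,0.19,0,0]]]' 1
python3 -m crank '[[[0.006,0.04,0,0],[0.012,0.08,0,0],[0.018,0.12,0,0],[0.024,0.16,0,0],[0.03,0.20,0,0]]]'
python3 -m crank '[[[0.006,0.04,0,0],[0.012,0.08,0,0],[0.018,0.12,0,0],[0.024,0.15,0,0],[0.028,0.17,0,0]]]'
python3 -m crank '[[[0,0.01,0,0],[0,0.02,0,0],[0,0.02,0,0],[0,0.02,0,0]]]'
python3 - <<'E'
from h import *
m=camera_model("wrist"); p,d=get_image("wrist"); cv2.imwrite("pics/w6.png",p[:,:,::-1]);W=cloud(d,m)
print(get_obs()['tool_pos'],get_obs()['q'].round(2))
msk=((W[...,2]>.06)&(W[...,2]<.085)&(W[...,0]>.45)&(W[...,0]<.62)&(W[...,1]>0.2)&(W[...,1]<.4)).astype(np.uint8)
n,l,st,ce=cv2.connectedComponentsWithStats(msk)
for i in range(1,n):
    if st[i,4]>20:
        q=W[l==i]; q=q[q[:,2]>.073]; c,r=cv2.minEnclosingCircle(q[:,:2].astype(np.float32)); print(st[i],np.round(c,4),round(r,4),q[:,2].max())
E
```

```text
t: 20.17
tool_pos: [0.484, -0.1097, 0.212]
tool_rot: [1.211, 1.208, -1.211]
contact_force: [0.8, -0.4, -0.9]
opening: 0.0853
t: 20.58
tool_pos: [0.514, 0.0907, 0.2121]
tool_rot: [1.21, 1.208, -1.21]
contact_force: [0.8, 0.1, -0.8]
opening: 0.0855
t: 21.0
tool_pos: [0.5419, 0.2618, 0.2117]
tool_rot: [1.208, 1.211, -1.208]
contact_force: [0.4, -0.0, -0.3]
opening: 0.085
t: 21.33
tool_pos: [0.5421, 0.278, 0.2121]
tool_rot: [1.21, 1.208, -1.211]
contact_force: [-0.2, -0.2, 0.1]
opening: 0.0854
[0.54218225 0.27765954 0.21217331] [ 0.35  0.03  1.67 -0.    1.44  0.35]
[311 164  24  27 449] [0.5433 0.2812] 0.0115 0.08008390278062694
```

View pics/w6.png

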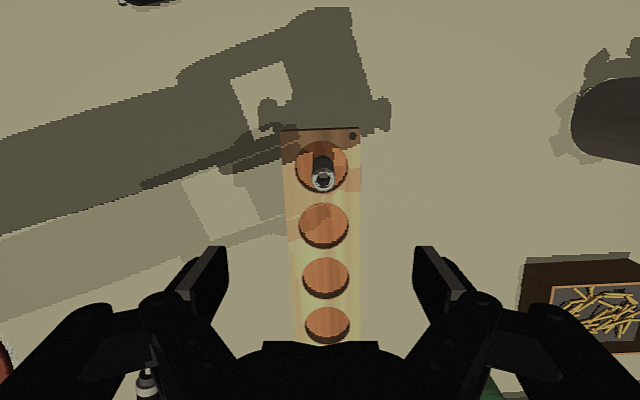

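```bash
python3 -m crank '[[[0.001,0.003,-0.03,0],[0.001,0.003,-0.07,0],[0.001,0.003,-0.11,0],[0.001,0.003,-0.145,0],[0.001,0.003,-0.163,0]]]' 
python3 -m crank '[[[0,0,0,0],[0,0,0,0]]]'
python3 -m crank '[[[0,0,0,0],[0,0,0,0],[0,0,0,0],[0,0,0,0],[0,0,0,0]]]' 0 50
python3 -m crank '[[[0,0,0,0],[0,0,0,0],[0,0,0,0]]]'
```

```text
t: 21.8
tool_pos: [0.5402, 0.2789, 0.0441]
tool_rot: [1.206, 1.211, -1.218]
contact_force: [-0.6, -0.1, -1.1]
opening: 0.0853
t: 21.97
tool_pos: [0.5427, 0.2803, 0.0485]
tool_rot: [1.21, 1.209, -1.213]
contact_force: [0.3, 0.4, 1.0]
opening: 0.0854
t: 22.38
tool_pos: [0.5439, 0.2819, 0.0505]
tool_rot: [1.212, 1.208, -1.209]
contact_force: [-0.5, -0.4, 0.2]
opening: 0.0256
t: 22.63
tool_pos: [0.5439, 0.282, 0.0505]
tool_rot: [1.211, 1.208, -1.209]
contact_force: [-1.8, -0.1, 6.1]
opening: 0.0217
```

```bash
python3 -m crank '[[[0,0,0.02,0],[0,0,0.05,0],[0,0,0.09,0],[0,0,0.13,0],[0,0,0.16,0]]]' 
python3 -m crank '[[[-0.006,-0.02,0,0],[-0.014,-0.05,0,0],[-0.023,-0.085,0,0],[-0.032,-0.12,0,0],[-0.041,-0.155,0,0]]]'
python3 -m crank '[[[-0.009,-0.035,0,0],[-0.018,-0.07,0,0],[-0.027,-0.105,0,0],[-0.036,-0.14,0,0],[-0.045,-0.175,0,0]]]'
python3 -m crank '[[[-0.009,-0.035,0,0],[-0.018,-0.07,0,0],[-0.027,-0.105,0,0],[-0.036,-0.14,0,0],[-0.044,-0.16,0,0]]]'
python3 -m crank '[[[0,-0.006,0,0],[0,-0.006,0,0],[0,-0.006,0,0],[0,-0.006,0,0]]]'
python3 - <<'E'
from h import *
m=camera_model("wrist"); p,d=get_image("wrist"); cv2.imwrite("pics/w7.png",p[:,:,::-1])
E
```

```text
t: 23.05
tool_pos: [0.5435, 0.2819, 0.2121]
tool_rot: [1.212, 1.208, -1.208]
contact_force: [1.1, -0.2, -1.5]
opening: 0.0218
t: 23.47
tool_pos: [0.5011, 0.1255, 0.2083]
tool_rot: [1.209, 1.21, -1.211]
contact_force: [1.3, 0.2, -0.8]
opening: 0.0214
t: 23.88
tool_pos: [0.456, -0.0496, 0.2085]
tool_rot: [1.21, 1.209, -1.21]
contact_force: [1.0, -0.6, -1.1]
opening: 0.0218
t: 24.3
tool_pos: [0.412, -0.2109, 0.2086]
tool_rot: [1.211, 1.208, -1.213]
contact_force: [-0.2, 0.6, -0.6]
opening: 0.0214
t: 24.63
tool_pos: [0.4135, -0.2132, 0.2089]
tool_rot: [1.21, 1.21, -1.209]
contact_force: [-0.3, 0.2, -1.4]
opening: 0.0217
```

View pics/w7.png

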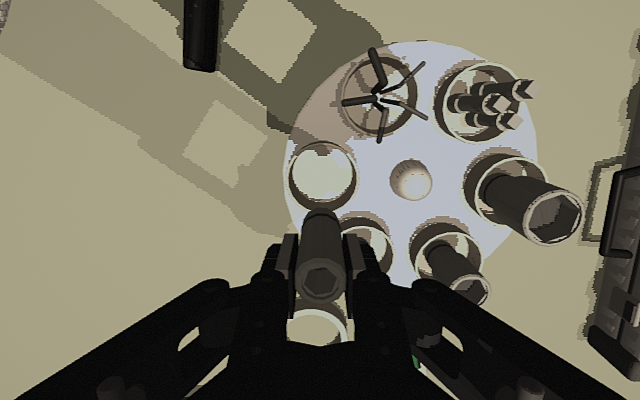

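```bash
python3 -m crank '[[[0,-0.003,-0.03,0],[0,-0.003,-0.06,0],[0,-0.003,-0.09,0],[0,-0.003,-0.115,0],[0,-0.003,-0.135,0]]]' 
python3 -m crank '[[[0,0,0,0],[0,0,-0.004,0],[0,0,-0.008,0],[0,0,-0.008,0]]]'
python3 -m crank '[[[0,0,-0.003,0],[0,0,-0.003,0],[0,0,-0.003,0]]]'
```

```text
t: 25.1
tool_pos: [0.4127, -0.2153, 0.0719]
tool_rot: [1.209, 1.212, -1.209]
contact_force: [0.1, -0.0, -1.0]
opening: 0.0215
t: 25.43
tool_pos: [0.4141, -0.2175, 0.0673]
tool_rot: [1.21, 1.207, -1.209]
contact_force: [-0.5, -0.6, -1.8]
opening: 0.0218
t: 25.68
tool_pos: [0.4136, -0.2176, 0.064]
tool_rot: [1.21, 1.207, -1.21]
contact_force: [0.1, -0.9, -1.0]
opening: 0.0216
```

```bash
python3 -m crank '[[[0,0,-0.002,0],[0,0,-0.002,0],[0,0,-0.002,0]]]'
```

```text
t: 25.93
tool_pos: [0.4139, -0.2179, 0.0625]
tool_rot: [1.21, 1.207, -1.21]
contact_force: [-0.2, 0.5, 5.3]
opening: 0.0216
```

Touching the floor; release, raise, and back away clear of the top view.

```bash
python3 -m crank '[[[0,0,0,0],[0,0,0,0],[0,0,0,0],[0,0,0,0],[0,0,0,0]]]' 0.6 60
python3 -m crank '[[[0,0,0.02,0],[0,0,0.05,0],[0,0,0.09,0],[0,0,0.12,0],[0,0,0.16,0]]]'
python3 -m crank '[[[0,0.03,0.01,0],[0,0.07,0.02,0],[0,0.11,0.02,0],[0,0.15,0.02,0],[0,0.19,0.02,0]]]'
python3 -m crank '[[[0,0.04,0,0],[0,0.08,0,0],[0,0.12,0,0],[0,0.14,0,0],[0,0.14,0,0]]]'
python3 -m crank '[[[0,0,0,0],[0,0,0,0],[0,0,0,0]]]'
python3 - <<'E'
from h import *
p,d=get_image("top"); cv2.imwrite("pics/t8.png",cv2.resize(p[80:300,300:500,::-1],None,fx=2.7,fy=2.7,interpolation=cv2.INTER_CUBIC)); W=cloud(d,camera_model("top"))
msk=((W[...,2]>.075)&(W[...,2]<.13)&(W[...,0]>.35)&(W[...,0]<.66)&(W[...,1]<-.09)&(W[...,1]>-.38)).astype(np.uint8)
n,l,st,ce=cv2.connectedComponentsWithStats(msk)
for i in range(1,n):
    if st[i,4]>10:
        q=W[l==i]; z=np.percentile(q[:,2],98); q=q[q[:,2]>z-.006]; c,r=cv2.minEnclosingCircle(q[:,:2].astype(np.float32)); print(st[i],np.round(c,4),round(r,4),z.round(4))
print(W[122,325])
p,d=get_image("scene"); cv2.imwrite("pics/s8.png",cv2.resize(p[100:320,80:360,::-1],None,fx=2.7,fy=2.7,interpolation=cv2.INTER_CUBIC))
E
```

```text
t: 26.35
tool_pos: [0.4131, -0.2172, 0.061]
tool_rot: [1.21, 1.209, -1.21]
contact_force: [-0.7, 0.3, 0.0]
opening: 0.0515
t: 26.77
tool_pos: [0.4123, -0.2166, 0.2211]
tool_rot: [1.21, 1.212, -1.211]
contact_force: [0.1, -0.9, -0.1]
opening: 0.0508
t: 27.18
tool_pos: [0.4129, -0.0258, 0.2417]
tool_rot: [1.212, 1.207, -1.21]
contact_force: [0.2, 0.2, -0.3]
opening: 0.0511
t: 27.6
tool_pos: [0.4126, 0.116, 0.2412]
tool_rot: [1.207, 1.212, -1.206]
contact_force: [0.6, -0.5, -0.4]
opening: 0.0512
t: 27.85
tool_pos: [0.4133, 0.1118, 0.2412]
tool_rot: [1.211, 1.208, -1.212]
contact_force: [0.9, -0.0, -0.7]
opening: 0.0515
[417 168  27  25 505] [ 0.6012 -0.2335] 0.0248 0.1151
[381 192   8   8  54] [ 0.5672 -0.1337] 0.0055 0.1088
[391 193   8   9  50] [ 0.5671 -0.1576] 0.0062 0.0967
[455 195  22  20 339] [ 0.5462 -0.3096] 0.0203 0.106
[386 202   8   8  54] [ 0.546  -0.1435] 0.0057 0.1103
[389 227   8  12  27] [ 0.4874 -0.1489] 0.0136 0.0891
[376 230   9  11  20] [ 0.4834 -0.1218] 0.0131 0.0876
[457 241  17  15 174] [ 0.4527 -0.3036] 0.0159 0.0984
[391 243  15   4  31] [ 0.4624 -0.161 ] 0.014 0.0909
[372 244  13   8  48] [ 0.456  -0.1157] 0.0147 0.0958
[387 247   6  14  41] [ 0.442  -0.1407] 0.0143 0.093
[421 263  12  10  79] [ 0.4119 -0.2196] 0.0114 0.0913
[ 0.73390371 -0.00484714  0.10458728]
```

View pics/t8.png

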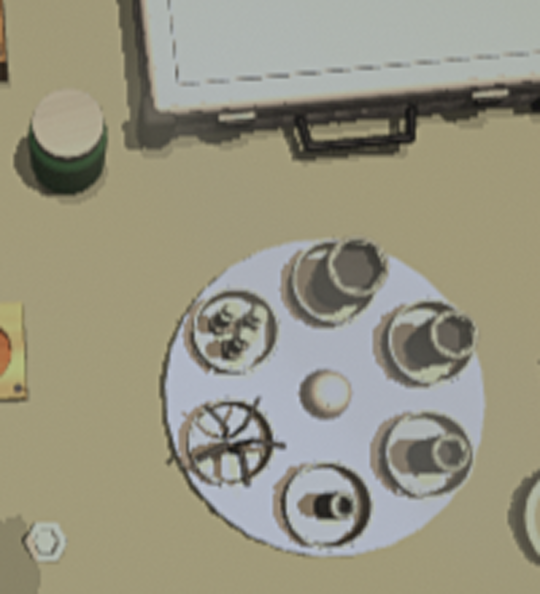

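View pics/s8.png

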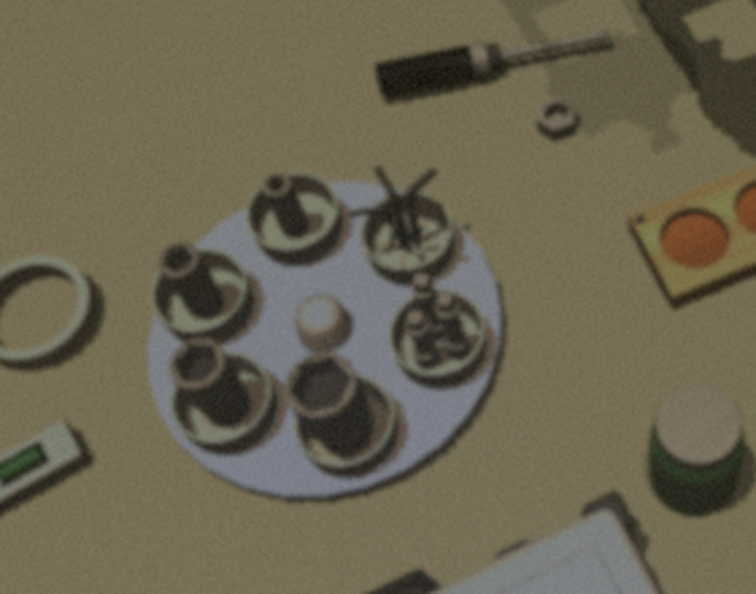

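The pictures show every cup filled in the right order. The socket tops stand at the expected heights (115, 106, 98 and 91 mm), and the jar hasn't moved.

```bash
python3 -c "
from station import *
print(finish_job())"
```

```text
the job is handed in; nothing more can be done
None
```

All four sockets are in the turntable cups in order of size, and the job was handed in at about 28 s of the 96 s allowed. The smallest is in cup_1 beside the hex keys, then the second smallest in cup_2 and the second largest in cup_3. The largest is in cup_4 beside the extension bars.

- **Standing:** in the last top view each socket is upright, open end up and inside its cup. Socket tops measured 91, 98, 106 and 115 mm, within about 1.5 mm of what they should be when standing on the cup floors. Their centres are within about 4 mm of the cup centres measured at the start.
- **Surroundings:** the jar is within about 1 mm of where it started, and the turntable shows no visible turn.
- **Forces:** the wrist force read no more than about 7 N at the end of any move; I did not measure it within moves. The gripper was clear of everything when I handed in.

None of the checks failed or disagreed.

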